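Put the piston pin away in the graded rack

ROBOT

A 6-joint arm with a two-finger parallel gripper is mounted at the origin on the work surface. World frame = base frame: x ahead of the robot, y to its left, z up, the work surface at z = 0. Lengths are in m, angles in degrees, forces in N, time in s.
With the tool pointing down it reaches from about 0.3 to 0.75 m from the base axis. Payload 8.5 kg.
Tool frame: the origin (TCP) lies midway between the tips of the shut fingers; the grasp point (between the pads) lies 19 mm behind it (env.grip_depth is the distance from the TCP to the grasp point, in m); y points along the fingers, x is the direction in which the jaws open and shut, and the axes are right-handed (so a half turn about y gives the same grasp; the last joint's range is limited). The gripper opens to 85 mm and grips with 20 to 120 N. Pads are 22 mm wide; open, the fingers measure 114 mm over their backs; the gripper's body (76 mm by 85 mm) begins 54 mm behind the grasp point. The pads swing forward as they close: fully open they stand 13 mm farther back than shut.
Start: joints at [51.434, 21.807, 74.336, -0, 83.858, -12.336], TCP at [0.243, 0.493, 0.21] pointing down, gripper open.
Joint ranges: [-178.18, 178.18], [-50.72, 133.34], [12.68, 142.11], [-81.47, 261.47], [9.98, 163.14], [-165.26, 165.26]. Speed limits (degrees/s): [136.94, 136.94, 180, 180, 180, 180].

INTERFACE

Orientations are given as a 3x3 rotation matrix whose columns are the frame's x, y, z axes.
In Python, from rig import env gives the robot as it stands.
- The arm moves only by the shell command python3 -m inch 'ROWS' [FORCE]. ROWS is JSON, a list that holds one entry, the list of rows, each a list of 7 numbers: the gripper command: -1 is shut, 1 is fully open, values between are in proportion, then the shift along the world's x, y, z in cm, then the turn, a rotation vector about the world's x, y, z in degrees. In form: [[[grip, dx, dy, dz, rx, ry, rz], ...]]. A call has 1 to 20 rows; each row is the pose to reach, as a shift and turn from the pose commanded when the call began; what a row does not reach only later rows make up. A row lasts 1/8 s, in which the tool goes at most 62.5 mm and 10.7 degrees, less where a joint would pass 70% of its speed; a pose out of reach is approached as far as the arm can. A call with a gripper value outside its range is refused whole. The fingers move at their own pace and stop on an object; FORCE is the grip in N (left out, the last holds). Time passes only in rows, so rows that repeat a pose let the fingers close. It gives the time, the measured TCP pose, the force and the opening at its end, in the units of the state.
- env.observe(): the state, without advancing time (a new reading comes with each control period).
- env.get_image(name): name is "scene" or "top"; returns a dict with "frame" (480x640x3 uint8, red, green, blue), "mtx" (3x3 intrinsics, pixels), "rvec" (rotation vector, rad) and "tvec" (3), from world to camera coordinates, as OpenCV has them. Camera axes: x right, y down, z forward; pixel columns grow to the right and rows downward; lengths in m; the calibration is good to about 2 mm. A picture is of the moment at which its call begins. There is no depth.
- env.close_job(): hands the job in, once; it reports no verdict.
The state is a dict: "time_s": time; "q": joint angles; "qvel": joint speeds; "joint_efforts": joint torques, N m; "position": TCP position; "tool_rot": TCP orientation; "ft_force": force on the tool from outside, world axes, zero at the start; "wrist_torque": the same for the moment, N m; "grip_width": finger opening in m.
Only numpy, scipy, OpenCV 4.12 (cv2) and the standard library are available. Lean on these libraries where they do the work, as an engineer would, in place of code of your own. Each camera call takes 0.05 s, during which the arm holds its last target.

TASK

Put the loose steel piston pin away: stand it in the hole of the wooden rack that matches its diameter, the smallest one it goes into, right down on the bottom of the hole, and let go of it.

Things in the scene. Friction and masses are not known exactly. Their poses are not given: they have to be found in the camera images.
- pin: Piston pin: plain bright steel tube with a dark bore, 32 mm diameter, 95 mm tall, 0.3 to 0.55 kg, standing upright on the bench, both ends alike. Origin: centre of its lower end; z up along its axis; its yaw means nothing. It is the only tall slim cylinder there; an 80 mm wide piston, a flanged brass bush and a flat bearing stand around it, none taller than 60 mm, edges over 35 mm from the pin.
- rack: Pin rack: fixed light wooden block, 80 (x) by 214 (y) by 46 mm tall. Origin: centre of its underside, on the bench; z up, y along the row. Round holes on x = 0: diameter 16 at y = -85, 26 at y = -44, 36 at y = +7, 48 at y = +69 mm. Hole floors 10 mm above the bench. Each mouth is countersunk 6 mm wider all round at the top, tapering to the hole 9 mm down, and guides in a part a few mm off centre.
Not all that is in view belongs to the job. Leave any pink or purple look-alike of the pin alone.

How it is judged:
By the outcome, as a careful person would: the job done as asked, in the order asked, and still so for the second after the job is handed in, with the robot touching nothing.
It also fails if it takes over 38 s, if anything falls off the work surface, if the arm or the gripper's body presses on something with over 40 N, if the wrist force passes 120 N, or if a joint passes its speed limit or range.

## Working session

There is one attempt and no reset: what is moved stays moved. The work goes in short steps, Python scripts to look and compute and a shell command to move; the robot and the scene stay as the last step left them, time stands still between calls to the robot, and variables do not carry over. Pictures are saved under pics/ and viewed, and the job is handed in when it is done.

```bash
mkdir -p pics
cat > h.py <<'E'
import numpy as np,cv2
from rig import env
def cam(n):
    d=env.get_image(n); R=cv2.Rodrigues(np.array(d['rvec'],float))[0]
    return d['frame'],np.array(d['mtx']),R,np.array(d['tvec'],float).reshape(3)
def save(n,f,c=None,s=1):
    if c: f=f[c[1]:c[3],c[0]:c[2]]
    cv2.imwrite('pics/'+n,cv2.resize(f[...,::-1],None,fx=s,fy=s,interpolation=cv2.INTER_CUBIC))
def ray(K,R,t,u,v,z):
    d=R.T@np.linalg.inv(K)@np.array([u,v,1.]);o=-R.T@t
    return o+d*(z-o[2])/d[2]
def proj(K,R,t,p):
    q=K@(R@np.array(p,float)+t);return q[:2]/q[2]
E
python3 - <<'E'
from h import *
for n in('scene','top'):
    f,K,R,t=cam(n); save(n+'0.png',f); np.savez(n+'0.npz',f=f,K=K,R=R,t=t); print(n,-R.T@t, (R.T)[:,2])
s=env.observe();print(s['time_s'],s['position'],s['tool_rot'],s['grip_width'],s['ft_force'])
E
```

```text
scene [ 0.97035691 -0.4339265   0.62349184] [-0.56191914  0.47183258 -0.67942688]
top [ 0.45087489 -0.0268927   0.83441466] [ 0.07767159 -0.00369264 -0.99697216]
0.1 [0.24289501 0.49314098 0.20909043] [[ 4.41982969e-01 -8.29724962e-04 -8.97023058e-01]
 [ 8.97022575e-01 -9.81422773e-04  4.41983639e-01]
 [-1.24708372e-03 -9.99999174e-01  3.10509871e-04]] 0.085182800294118 [-0.41377905 -0.57623819 -0.70263741]
```

View pics/scene0.png

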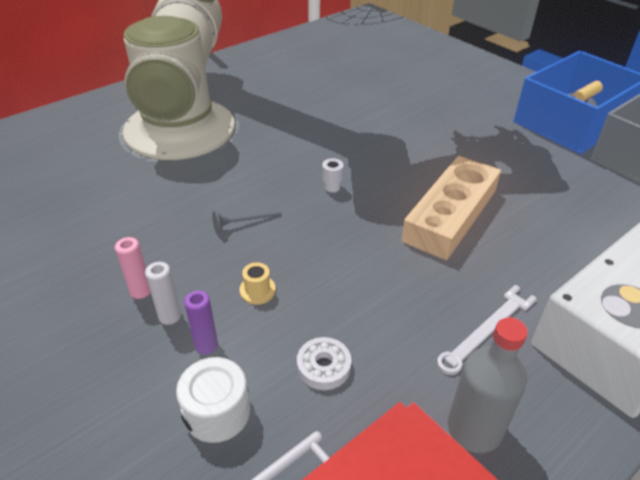

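View pics/top0.png

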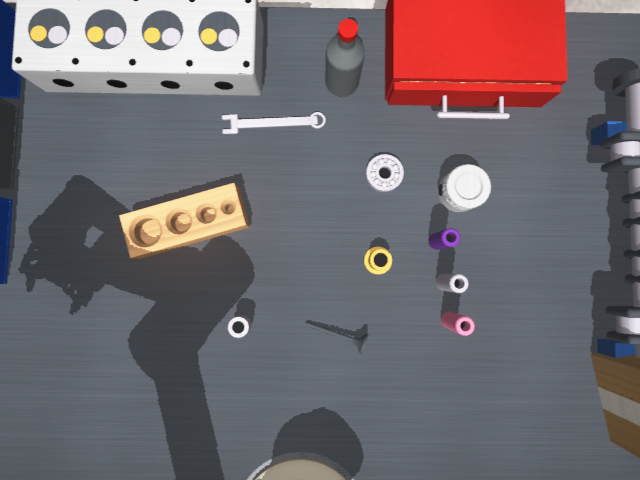

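Candidates for the pin, with (top) and (scene) pixels:
- Grey tube: (458,284) and (165,295). It is tall and slim.
- Short grey ring: (238,327) and (333,175). It looks squat.
- Pink tube (464,325) and purple tube (451,238): look-alikes, to be left alone.

The grey tube fits the description. I'll confirm it with a crop and measure it.

Run:
```python
from h import *
S=np.load('scene0.npz');T=np.load('top0.npz')
a=cv2.resize(S['f'][215:375,100:260],(400,400),interpolation=2);b=cv2.resize(T['f'][215:345,400:530],(400,400),interpolation=2)
save('crop1.png',np.hstack([a,b]))
a=cv2.resize(T['f'][170:270,110:260],(780,520),interpolation=2);save('crop2.png',a)
for nm,D in(('T',T),('S',S)):
    g=lambda u,v,z:ray(D['K'],D['R'],D['t'],u,v,z).round(4)
    for k,c in dict(pin=((458,284),(159,270)),short=((238,327),(333,165)),pink=((464,325),(129,245)),purp=((451,238),(199,298))).items():
        u,v=c[nm=='S'];print(nm,k,g(u,v,.095),g(u,v,.04))
    hsv=cv2.cvtColor(D['f'],cv2.COLOR_RGB2HSV)
    m=cv2.inRange(hsv,(8,60,120),(22,255,255))
    cs=sorted(cv2.findContours(m,0,2)[0],key=cv2.contourArea)[-3:]
    for c in cs: print(nm,cv2.contourArea(c),cv2.boundingRect(c),cv2.approxPolyDP(cv2.convexHull(c),4,True).reshape(-1,2).tolist())
```

```text
T pin [ 0.4345 -0.2598  0.095 ] [ 0.4333 -0.2771  0.04  ]
T short [0.3578 0.1054 0.095 ] [0.3509 0.1153 0.04  ]
T pink [ 0.3669 -0.2692  0.095 ] [ 0.3607 -0.2873  0.04  ]
T purp [ 0.5115 -0.2486  0.095 ] [ 0.516  -0.2651  0.04  ]
T 73.0 (364, 246, 29, 28) [[391, 255], [374, 273], [364, 264], [373, 247]]
T 202.0 (30, 25, 17, 17) [[40, 25], [46, 35], [36, 41], [30, 30]]
T 5550.5 (119, 183, 130, 75) [[234, 183], [248, 227], [130, 257], [119, 215]]
S pin [ 0.4387 -0.2607  0.095 ] [ 0.3833 -0.2426  0.04  ]
S short [0.4024 0.0703 0.095 ] [0.3432 0.1228 0.04  ]
S pink [ 0.3695 -0.2693  0.095 ] [ 0.307  -0.2522  0.04  ]
S purp [ 0.5141 -0.2457  0.095 ] [ 0.4667 -0.2261  0.04  ]
S 1143.0 (239, 262, 37, 43) [[259, 262], [267, 266], [275, 291], [268, 301], [253, 304], [242, 298], [239, 288], [243, 268]]
S 1602.0 (350, 0, 112, 34) [[461, 20], [445, 33], [350, 3], [453, 0]]
S 5584.0 (402, 156, 99, 104) [[497, 168], [494, 192], [446, 259], [402, 240], [405, 217], [458, 156]]
```

View pics/crop1.png

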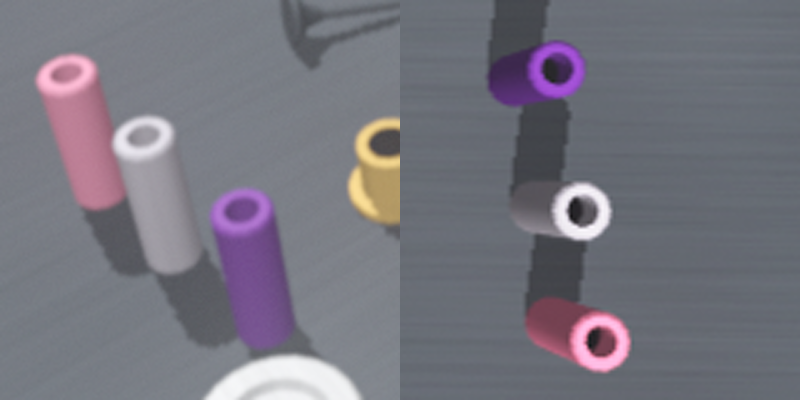

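View pics/crop2.png

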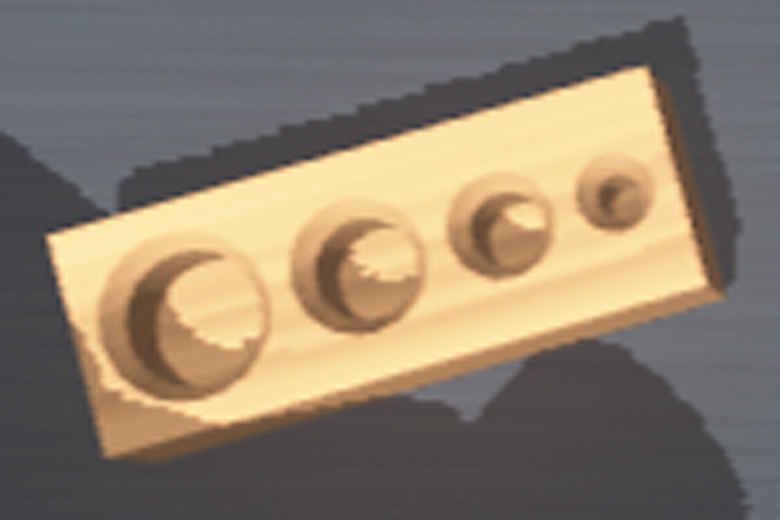

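Crop 1 shows the tall grey tube with a dark bore between the purple and pink ones: the pin. The short tube at (238,327) is under half the height, so it is not the pin. Crop 2 shows the rack, with hole 36 second from the left, its mouth around top (179,221). Next I'll refine both positions and check them across the two views.

Run:
```python
from h import *
S=np.load('scene0.npz');T=np.load('top0.npz')
gT=lambda u,v,z:ray(T['K'],T['R'],T['t'],u,v,z); gS=lambda u,v,z:ray(S['K'],S['R'],S['t'],u,v,z)
# pin top rim, bright in each view
for nm,D,g,(x0,y0,x1,y1),th in(('T',T,gT,(440,268,475,300),205),('S',S,gS,(140,255,180,330),185)):
    f=cv2.cvtColor(D['f'],cv2.COLOR_RGB2GRAY)[y0:y1,x0:x1]
    m=(f>th).astype(np.uint8);c=max(cv2.findContours(m,0,1)[0],key=cv2.contourArea)
    e=cv2.fitEllipse(cv2.convexHull(c)) ;u,v=e[0][0]+x0,e[0][1]+y0
    print(nm,'pin',(round(u,1),round(v,1)),e[1],cv2.boundingRect(c),g(u,v,.095).round(4))
# holes from top crop
H=[(184,315),(358.5,266.5),(500,226.5),(615,192.5)]; Y=[.069,.007,-.044,-.085]
P=np.array([gT(110-.4+a/5.2,170-.4+b/5.2,.046)[:2] for a,b in H]);print(P.round(4))
print('spacing',np.linalg.norm(np.diff(P,axis=0),axis=1).round(4),'exp .062 .051 .041')
A=np.zeros((8,4));
# p = c + y*(d)
M=np.c_[np.ones(4),Y];s=np.linalg.lstsq(M,P,rcond=None)[0];print('rack c',s[0],'d',s[1],np.linalg.norm(s[1]),'yaw',np.degrees(np.arctan2(-s[1][0],s[1][1])),'h36',s[0]+.007*s[1]/np.linalg.norm(s[1]))
for c in [(234,183),(119,215)]: print('corner',gT(*c,.046).round(4))
for c in [(405,217),(458,156),(497,168)]: print('S corner',gS(*c,.046).round(4))
d=s[1]/np.linalg.norm(s[1]);print('expect corners',[ (s[0]+a*np.array([d[1],-d[0]])*.04+b*.107*d).round(4) for a in(1,-1) for b in(1,-1)])
cv2.imwrite('pics/crop3.png',cv2.resize(S['f'][150:265,395:510,::-1],(575,575),interpolation=2))
print('pred hole S',proj(S['K'],S['R'],S['t'],[*(s[0]+.007*d),.046]))
```

```text
T pin (458.7, 283.5) (17.109371185302734, 17.339387893676758) (10, 7, 18, 18) [ 0.4353 -0.261   0.095 ]
S pin (156.5, 270.0) (16.250247955322266, 23.59178924560547) (6, 7, 23, 17) [ 0.4366 -0.2632  0.095 ]
[[0.5205 0.2861]
 [0.5383 0.2267]
 [0.553  0.1784]
 [0.5656 0.1391]]
spacing [0.062  0.0505 0.0413] exp .062 .051 .041
rack c [0.54046477 0.22022896] d [-0.29213753  0.95423541] 0.997952685722129 yaw 17.0218787882109 h36 [0.53841561 0.22692231]
corner [0.6089 0.1294 0.046 ]
corner [0.5471 0.334  0.046 ]
S corner [0.5301 0.1122 0.046 ]
S corner [0.4713 0.3105 0.046 ]
S corner [0.5393 0.3347 0.046 ]
expect corners [array([0.5474, 0.3343]), array([0.61  , 0.1296]), array([0.4709, 0.3108]), array([0.5335, 0.1062])]
pred hole S [456.49562252 191.45327958]
```

View pics/crop3.png

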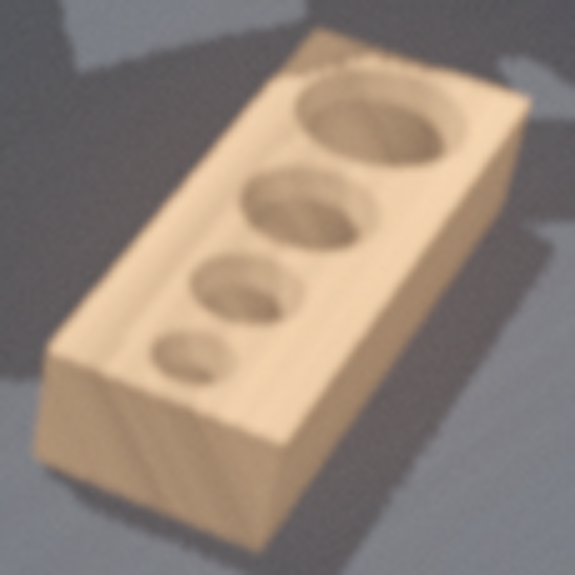

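Everything agrees:
- **Pin:** (0.4355, -0.261).
- **Hole 36:** (0.5385, 0.227). The scene view shows it at (457,191), as predicted.

I'll move above the pin and turn the jaws 30° so the fingers clear the two look-alikes.

```bash
python3 -m inch '[[[1,2,-5,0,0,0,3],[1,3,-10,0,0,0,6],[1,4.5,-15,0,0,0,9],[1,6,-20,0,0,0,12],[1,7,-25,0,0,0,14],[1,8,-30,0,0,0,16],[1,9.5,-35,0,0,0,18],[1,11,-40,0,0,0,20],[1,12,-45,0,0,0,22],[1,13,-50,0,0,0,24],[1,14.5,-55,0,0,0,26],[1,16,-60,0,0,0,28],[1,17,-65,-1,0,0,30],[1,18,-70,-2,0,0,30],[1,19,-74,-3,0,0,30],[1,19.2,-75.4,-4,0,0,30],[1,19.2,-75.4,-5,0,0,30],[1,19.2,-75.4,-5,0,0,30],[1,19.2,-75.4,-5,0,0,30]]]' 50
python3 - <<'E'
from h import *
s=env.observe();print(s['position'],np.round(s['tool_rot'],3).tolist(),s['q'])
for n in('scene','top'):
    f,K,R,t=cam(n); save(n+'1.png',f)
E
```

```text
time_s: 2.48
position: [0.4352, -0.2596, 0.1602]
tool_rot: [[-0.067, 0.0, -0.998], [0.998, -0.0, -0.067], [-0.0, -1.0, -0.0]]
ft_force: [0.5, 0.3, -0.2]
grip_width: 0.085
[ 0.435182   -0.25964703  0.1601642 ] [[-0.067, 0.0, -0.998], [0.998, -0.0, -0.067], [-0.0, -1.0, -0.0]] [-4.42311772e+01  2.00076593e+01  8.59397886e+01  3.89475526e-03
  7.40168960e+01 -1.38074026e+02]
```

View pics/scene1.png

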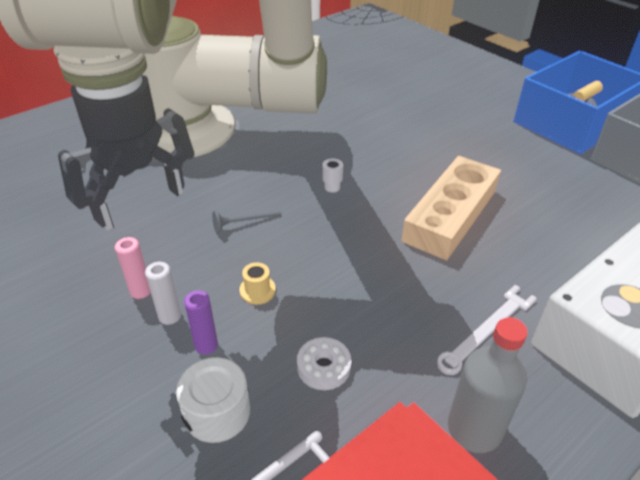

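The scene view shows the fingertips at about (105,222) and (180,190), which looks behind the pin at (159,270). I'll check that against the projection before going down.

Run:
```python
from h import *
S=np.load('scene0.npz');T=np.load('top0.npz');
s=env.observe();p=np.array(s['position'])
for z in (.16,.173):
  for D in(S,T):
    print(z,proj(D['K'],D['R'],D['t'],[p[0],p[1],z]).round(1))
x=np.array(s['tool_rot'])[:,0]
for k in(-1,1):print([proj(D['K'],D['R'],D['t'],p+[0,0,.013]+k*x*.0425).round(1) for D in (S,T)])
```

```text
0.16 [148.3 231.2]
0.16 [471.6 284.7]
0.173 [146.1 223.1]
0.173 [474.6 284.9]
[array([114.3, 239.1]), array([502.9, 283.5])]
[array([175.9, 207.9]), array([446.3, 286.4])]
```

View pics/top1.png

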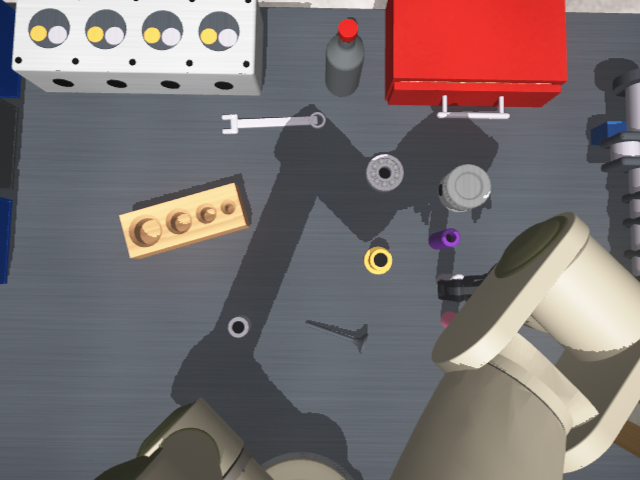

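Run:
```python
from h import *
a=cv2.imread('pics/scene1.png')[130:330,40:240];b=cv2.imread('pics/top1.png')[230:340,420:530]
cv2.imwrite('pics/crop4.png',np.hstack([cv2.resize(a,(400,400),interpolation=2),cv2.resize(b,(400,400),interpolation=2)]))
```

```text
(no output)
```

View pics/crop4.png

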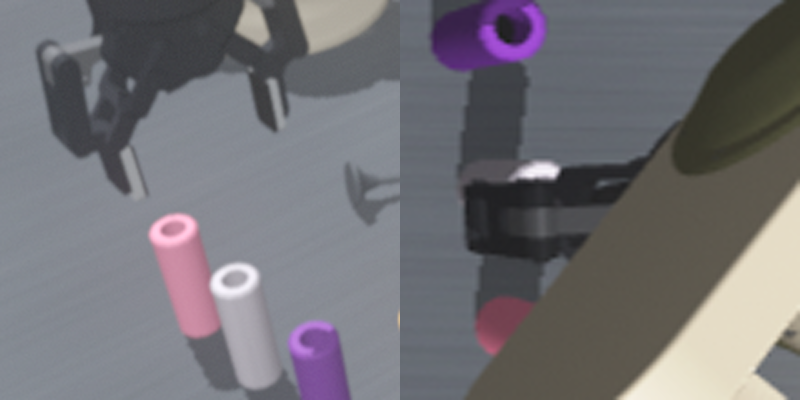

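```bash
python3 - <<'E'
from h import *
S=np.load('scene0.npz');T=np.load('top0.npz')
p=np.array([.4352,-.2596,.173])
for D in(S,T):
  P=lambda q:proj(D['K'],D['R'],D['t'],q)
  print('per cm x,y,z',[(P(p+.01*e)-P(p)).round(1).tolist() for e in np.eye(3)])
  for y in(-.0425,.0425,-.057,.057):
    print(y,[P(p+[dx-y*.067,y,0]).round(0).tolist() for dx in(-.011,.011)])
E
python3 -m inch '[[[1,0,0,-1,0,0,0],[1,0,0,-2.5,0,0,0],[1,0,0,-4,0,0,0],[1,0,0,-4,0,0,0],[1,0,0,-4,0,0,0]]]'
python3 - <<'E'
from h import *
f=cam('scene')[0];g=cam('top')[0]
save('crop5.png',np.hstack([cv2.resize(f[150:350,40:240],(400,400),interpolation=2),cv2.resize(g[230:340,420:530],(400,400),interpolation=2)]))
E
```

```text
per cm x,y,z [[3.9, 4.2], [7.5, -3.4], [-1.7, -6.3]]
-0.0425 [[111.0, 234.0], [119.0, 244.0]]
0.0425 [[172.0, 204.0], [181.0, 212.0]]
-0.057 [[99.0, 240.0], [107.0, 250.0]]
0.057 [[182.0, 199.0], [191.0, 207.0]]
per cm x,y,z [[-0.1, -6.7], [-6.7, -0.1], [2.4, 0.2]]
-0.0425 [[503.0, 291.0], [503.0, 276.0]]
0.0425 [[446.0, 294.0], [446.0, 279.0]]
-0.057 [[512.0, 290.0], [512.0, 276.0]]
0.057 [[436.0, 294.0], [436.0, 280.0]]
time_s: 3.2
position: [0.4352, -0.2608, 0.12]
tool_rot: [[-0.066, 0.0, -0.998], [0.998, -0.0, -0.066], [-0.0, -1.0, -0.0]]
ft_force: [-0.3, -0.2, 0.5]
grip_width: 0.0851
```

View pics/crop5.png

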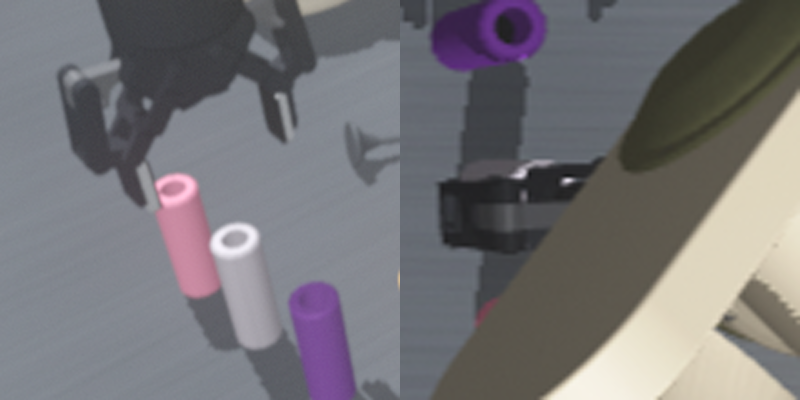

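The image puts the fingers about 3 mm low in x and a little higher than nominal. That is within the pad width, and the pin is straddled with both look-alikes clear. I'll go down with a small x correction and check again before closing.

```bash
python3 -m inch '[[[1,0.1,0,-1,0,0,0],[1,0.2,0,-2.5,0,0,0],[1,0.2,0,-4,0,0,0],[1,0.2,0,-5.5,0,0,0],[1,0.2,0,-7,0,0,0],[1,0.2,0,-7.6,0,0,0],[1,0.2,0,-7.6,0,0,0],[1,0.2,0,-7.6,0,0,0]]]'
python3 - <<'E'
from h import *
f=cam('scene')[0];g=cam('top')[0]
save('crop6.png',np.hstack([cv2.resize(f[200:360,80:240],(400,400),interpolation=2),cv2.resize(g[230:340,420:530],(400,400),interpolation=2)]))
E
```

```text
time_s: 4.3
position: [0.4373, -0.2608, 0.044]
tool_rot: [[-0.066, 0.001, -0.998], [0.998, -0.001, -0.066], [-0.001, -1.0, -0.001]]
ft_force: [-0.1, -0.3, -1.2]
grip_width: 0.0855
```

View pics/crop6.png

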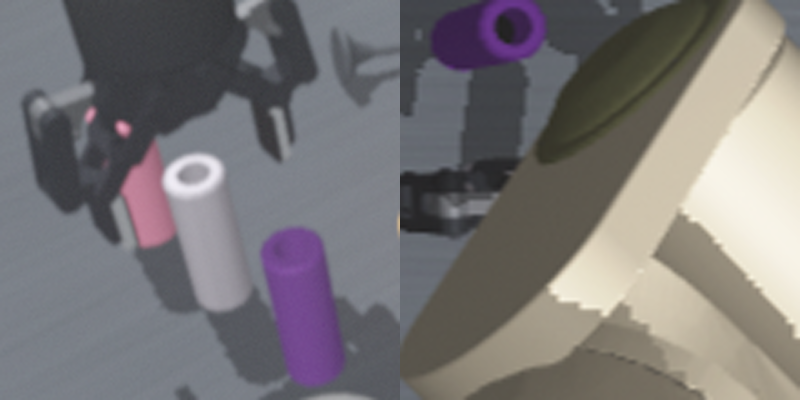

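Fingers straddle the pin: pad ends at crop (125,245) and (285,155), pin between them, both look-alikes untouched. Top view now agrees in x. Closing.

```bash
python3 -m inch '[[[0,0,0,0,0,0,0],[-0.3,0,0,0,0,0,0],[-1,0,0,0,0,0,0],[-1,0,0,0,0,0,0],[-1,0,0,0,0,0,0],[-1,0,0,0,0,0,0],[-1,0,0,0,0,0,0],[-1,0,0,0,0,0,0]]]' 60
python3 - <<'E'
from h import *
f=cam('scene')[0];g=cam('top')[0]
save('crop7.png',np.hstack([cv2.resize(f[200:360,80:240],(400,400),interpolation=2),cv2.resize(g[230:340,420:530],(400,400),interpolation=2)]))
E
```

```text
time_s: 5.4
position: [0.4372, -0.2609, 0.0439]
tool_rot: [[-0.066, 0.001, -0.998], [0.998, -0.001, -0.066], [-0.001, -1.0, -0.0]]
ft_force: [-0.0, -1.1, 5.0]
grip_width: 0.0305
```

View pics/crop7.png

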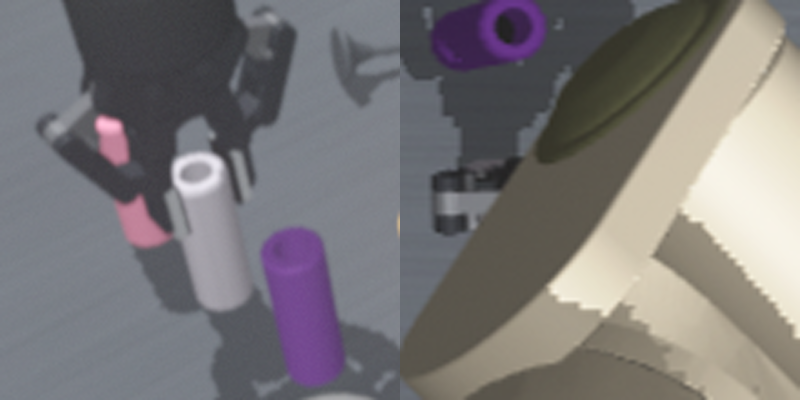

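Opening is 30.5 mm, consistent with the 32 mm pin. I'll lift and check.

```bash
python3 -m inch '[[[-1,0,0,0.5,0,0,0],[-1,0,0,1.5,0,0,0],[-1,0,0,3,0,0,0],[-1,0,0,5,0,0,0],[-1,0,0,7,0,0,0],[-1,0,0,9,0,0,0],[-1,0,0,10,0,0,0],[-1,0,0,10,0,0,0],[-1,0,0,10,0,0,0]]]' 60
python3 - <<'E'
from h import *
f=cam('scene')[0]
save('scene8.png',f)
save('crop8.png',f,(60,100,260,300),2.5)
E
```

```text
time_s: 6.62
position: [0.4367, -0.2603, 0.1428]
tool_rot: [[-0.066, -0.001, -0.998], [0.998, 0.001, -0.066], [0.001, -1.0, 0.001]]
ft_force: [0.3, 0.4, -4.5]
grip_width: 0.0303
```

View pics/crop8.png

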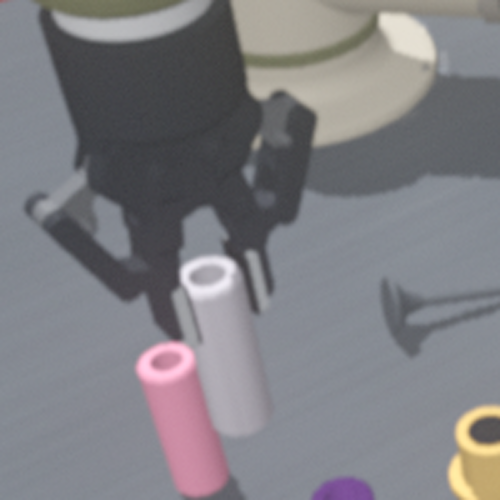

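Pin is held upright and lifted (about 4.5 N). I'll carry it over the rack.

```bash
python3 -m inch '[[[-1,0.4,2,0,0,0,0],[-1,1.2,6,0,0,0,0],[-1,2.2,10.5,0,0,0,0],[-1,3.1,15,0,0,0,0],[-1,4.1,19.5,0,0,0,0],[-1,5,24,0,0,0,0],[-1,6,28.5,0,0,0,0],[-1,6.9,33,0,0,0,0],[-1,7.9,37.5,0,0,0,0],[-1,8.8,42,0,0,0,0],[-1,9.6,46,0,0,0,0],[-1,10.1,48.2,0,0,0,0],[-1,10.2,48.8,0,0,0,0],[-1,10.2,48.8,0,0,0,0],[-1,10.2,48.8,-2,0,0,0],[-1,10.2,48.8,-3.5,0,0,0],[-1,10.2,48.8,-3.5,0,0,0],[-1,10.2,48.8,-3.5,0,0,0]]]' 60
python3 - <<'E'
from h import *
for n in('scene','top'):
    f,K,R,t=cam(n); save(n+'9.png',f); np.savez(n+'9.npz',f=f,K=K,R=R,t=t)
    if n=='scene': save('crop9.png',f,(370,60,530,270),3-.2)
    s=env.observe();print(proj(K,R,t,[.5385,.227,.046]),proj(K,R,t,[.5385,.227,s['position'][2]-.044]),proj(K,R,t,[.5385,.227,s['position'][2]+.051]))
E
```

```text
time_s: 8.93
position: [0.5395, 0.2271, 0.1092]
tool_rot: [[-0.065, 0.001, -0.998], [0.998, 0.0, -0.065], [0.0, -1.0, -0.001]]
ft_force: [-0.1, -0.3, -4.0]
grip_width: 0.0303
[456.56519882 191.45917063] [458.56321531 182.09815394] [469.2431374  132.06106486]
[178.40388514 220.72992417] [174.90031767 219.4529621 ] [154.78589319 212.12176119]
```

View pics/crop9.png

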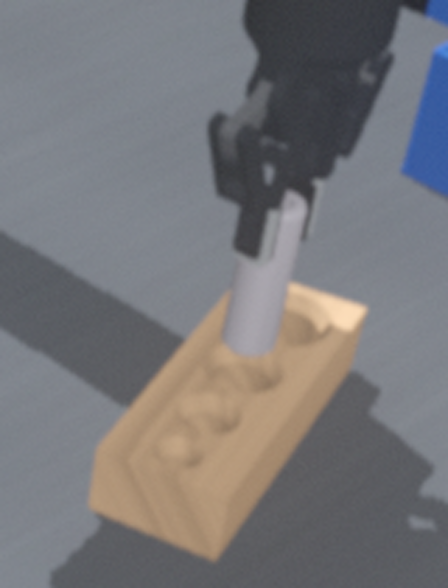

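View pics/top9.png

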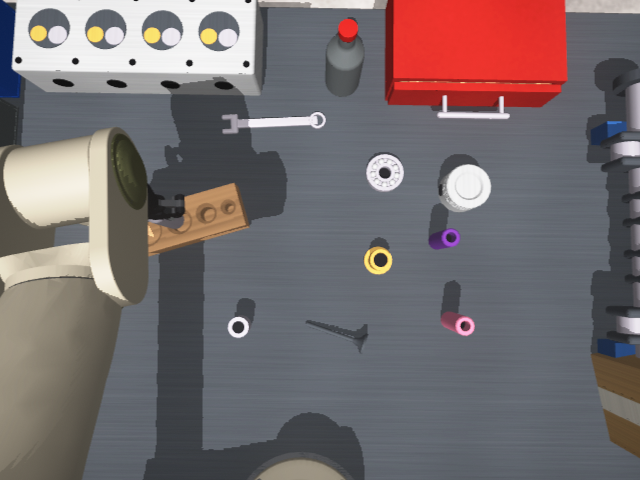

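In the scene view the pin's lower end is centred near (459,181), against (458.6,182.1) predicted. That is within 2 mm and well inside the countersink. I'll add +1 mm in x and go down slowly.

```bash
python3 -m inch '[[[-1,0.1,0,-0.6,0,0,0],[-1,0.1,0,-1.2,0,0,0],[-1,0.1,0,-1.7,0,0,0],[-1,0.1,0,-2.2,0,0,0],[-1,0.1,0,-2.6,0,0,0],[-1,0.1,0,-3,0,0,0],[-1,0.1,0,-3,0,0,0]]]' 60
```

```text
time_s: 9.9
position: [0.5399, 0.2273, 0.0783]
tool_rot: [[-0.066, -0.001, -0.998], [0.998, -0.0, -0.066], [-0.0, -1.0, 0.001]]
ft_force: [-0.4, 0.5, -3.9]
grip_width: 0.0303
```

The pin is past the taper (bottom at about 34 mm) with no contact force. Continuing.

```bash
python3 -m inch '[[[-1,0,0,-0.5,0,0,0],[-1,0,0,-1,0,0,0],[-1,0,0,-1.5,0,0,0],[-1,0,0,-1.9,0,0,0],[-1,0,0,-2.2,0,0,0],[-1,0,0,-2.2,0,0,0]]]' 60
```

```text
time_s: 10.65
position: [0.54, 0.2273, 0.0564]
tool_rot: [[-0.066, -0.0, -0.998], [0.998, -0.0, -0.066], [-0.0, -1.0, 0.0]]
ft_force: [-0.8, 0.4, -3.4]
grip_width: 0.03
```

```bash
python3 -m inch '[[[-1,0,0,-0.1,0,0,0],[-1,0,0,-0.2,0,0,0],[-1,0,0,-0.2,0,0,0],[-1,0,0,-0.2,0,0,0]]]' 60
python3 - <<'E'
from h import *
f,K,R,t=cam('scene');save('crop10.png',f,(370,60,530,270),2.8)
print(proj(K,R,t,[.5385,.227,.105]))
E
```

```text
time_s: 11.15
position: [0.5401, 0.2274, 0.0547]
tool_rot: [[-0.066, 0.0, -0.998], [0.998, 0.0, -0.066], [0.0, -1.0, -0.0]]
ft_force: [0.2, -0.2, -4.2]
grip_width: 0.0302
[462.83453615 162.08635428]
```

View pics/crop10.png

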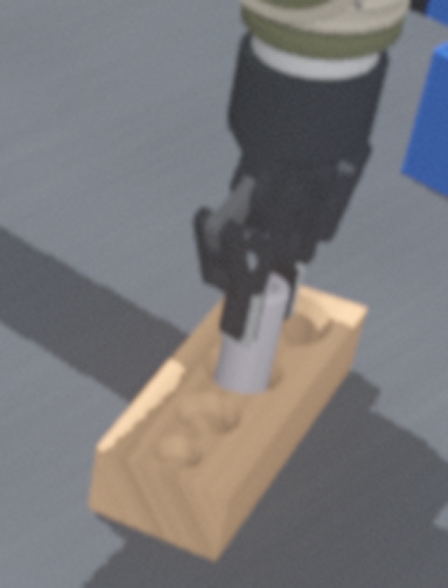

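Visible holes: the big one at crop (310,325) and the two small ones at (210,410) and (180,445), so the pin is in hole 36. No floor contact yet, so I'll feel for it.

```bash
python3 -m inch '[[[-1,0,0,-0.05,0,0,0],[-1,0,0,-0.1,0,0,0],[-1,0,0,-0.1,0,0,0]]]' 60
```

```text
time_s: 11.58
position: [0.5403, 0.2274, 0.054]
tool_rot: [[-0.066, 0.001, -0.998], [0.998, 0.0, -0.066], [0.0, -1.0, -0.001]]
ft_force: [-0.7, -1.2, 0.4]
grip_width: 0.0306
```

Force went from -4.2 to +0.4 N at TCP z = 0.054, exactly where the floor is expected. I'll release and go straight up.

```bash
python3 -m inch '[[[-0.2,0,0,0,0,0,0],[0,0,0,0,0,0,0],[0.5,0,0,0,0,0,0],[0.8,0,0,0,0,0,0],[0.8,0,0,0,0,0,0],[0.8,0,0,1,0,0,0],[0.8,0,0,3,0,0,0],[0.8,0,0,6,0,0,0],[0.8,0,0,10,0,0,0],[0.8,0,0,14,0,0,0],[0.8,-3,5,16,0,0,0],[0.8,-7,10,16,0,0,0],[0.8,-12,15,16,0,0,0],[0.8,-17,19,16,0,0,0],[0.8,-22,23,16,0,0,0],[0.8,-25,25,16,0,0,0],[0.8,-25,25,16,0,0,0]]]' 60
python3 - <<'E'
from h import *
for n,z,c in(('scene',.105,(370,90,530,270)),('top',.105,(100,160,260,280))):
    f,K,R,t=cam(n); save(n+'11.png',f); save('crop11%s.png'%n,f,c,3)
    print(n,proj(K,R,t,[.5385,.227,.105]),proj(K,R,t,[.5385,.227,.115]))
E
```

```text
time_s: 13.7
position: [0.2874, 0.4788, 0.2145]
tool_rot: [[-0.07, 0.0, -0.998], [0.998, 0.001, -0.07], [0.001, -1.0, -0.0]]
ft_force: [-0.1, -0.5, 0.8]
grip_width: 0.0769
scene [462.83453615 162.08635428] [463.95248596 156.84858625]
top [167.1328923  216.62193127] [165.0408185  215.85942308]
```

View pics/crop11scene.png

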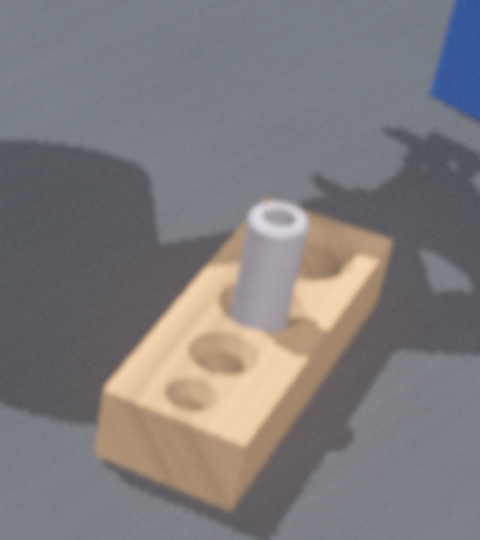

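View pics/crop11top.png

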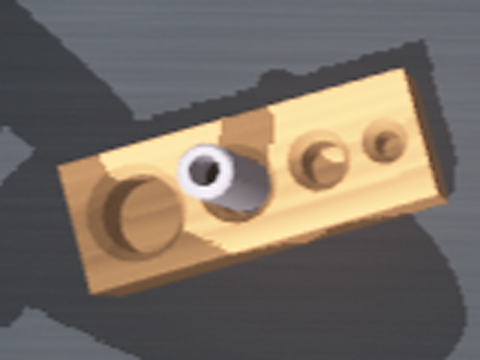

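View pics/scene11.png

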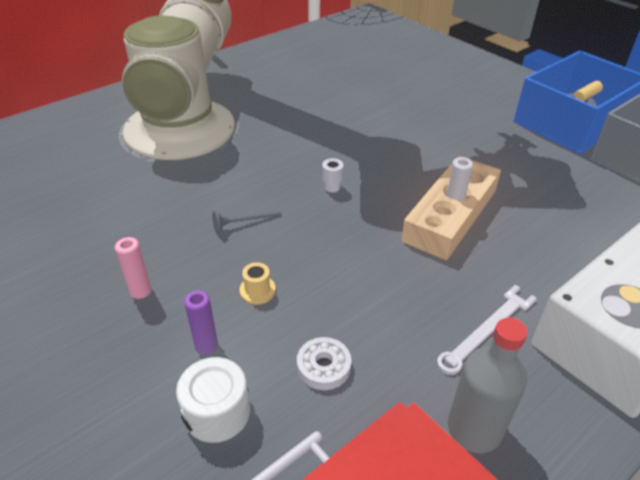

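The pin stands alone in hole 36. Its top is at scene (462.7,162.3) and top (168.7,217), against (462.8,162.1) and (167.1,216.6) predicted for a pin on the hole floor. Everything else is undisturbed and the arm is clear. Handing in.

```bash
python3 -c "
from rig import env
print(env.close_job())"
```

```text
the job is handed in; nothing more can be done
None
```

The steel pin is standing in the rack's 36 mm hole, on the bottom, and has been let go. I handed the job in at about 14 s of the 38 s allowed.

- **Seating:** the pin's weight came off the wrist at TCP height 0.054 m, the height worked out for the pin resting on the hole floor. After release, the pin's top was within about 0.3 px (scene) and 1.7 px (top) of where a seated pin should appear.
- **Surroundings:** the pink and purple look-alikes and the other parts I could see had not moved, and the arm was clear of everything.
- **One disagreement:** before the grasp, the open fingertips looked about 15 mm higher in the scene view than the given finger geometry predicts. I never found out why, but the grip held and the pin came out upright.

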